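# Draw the lowest carrier from the magazine and press it home in the nest

## Task

Draw the lowest carrier plate, the one that already peeps out of the magazine, straight out of the front while the three above it stay in the magazine and sink down by one. Lay it in the nest between the four stops, disc side up, and press it down fully home, until its top is flush with the stops, firmly but without forcing it. Leave the bottle, the vial and the beaker where they stand.

Things in the scene. Friction and masses are not known exactly. Their poses are not given: they have to be found in the camera images.
- magazine: fixed upright aluminium magazine, 155 mm high, with a stack of flat carriers on its floor, 20 mm above the table; origin: centre of its underside, on the table; x from its open front (facing the robot's right, within 20 deg) to its back, z up. Shaft 87 (x) by 47 (y) mm, centred on the origin, walls 4 mm. Foot 90 mm wide, 8 mm high, begins at x = -50 mm.
- magazine_lip (a point): front edge of the flared loading lip on top of the magazine, 59 mm wide, 37 mm in front of the front face and 153 mm above the table. It overhangs the peeping end, so a gripper must lean away from the magazine (top to the robot's right, about 30 deg) to take it. Front and side walls begin 36 mm above the table; below that the side walls begin at magazine x = -20 mm
- mouth (a point): middle of the magazine's front opening, in the front face (magazine x = -47.5 mm), 26 mm above the table, half height of the lowest carrier. In front of x = -33 mm the floor is only a 30 mm wide tongue, ending at x = -61 mm: fingers can go down past both sides of the carrier there
- carrier_1: tan plastic carrier plate, 84 (its x) x 44 (its y) x 12 mm, with two copper discs flush in its top (alike at both ends); origin at the centre of its underside, z up; the lowest of the stack, standing about 30 to 33 mm out of the magazine's front; about 70 g. It is free of the magazine once it has been drawn some 60 mm
- carrier_2: tan plastic carrier plate, 84 (its x) x 44 (its y) x 12 mm, with two copper discs flush in its top (alike at both ends); origin at the centre of its underside, z up; the second from below, inside the magazine; when the lowest is drawn it drops 12 mm
- carrier_3: tan plastic carrier plate, 84 (its x) x 44 (its y) x 12 mm, with two copper discs flush in its top (alike at both ends); origin at the centre of its underside, z up; the third from below
- carrier_4: tan plastic carrier plate, 84 (its x) x 44 (its y) x 12 mm, with two copper discs flush in its top (alike at both ends); origin at the centre of its underside, z up; the topmost
- nest: fixed nest: dark 125 x 100 x 10 mm base plate, four aluminium stops round the place of one carrier, tops 40 mm above the table; origin: centre of its underside, on the table; x along the carrier's long side (to the robot's left, within 20 deg), z up. Corners, and both sides in front of x = -2 mm, are open down to the base plate for fingers
- nest_rim (a point): middle of the nest, level with the stops' tops (40 mm); a carrier fully home has its top here, its underside 12 mm lower. End stops (24 mm wide, 12 thick) have inner faces at nest x = -44 and +44 mm; side stops (12 mm thick, x = -2 to +38 mm) at y = -24 and +24 mm: 2 mm play all round
- lift_plate (a joint): brass lift plate (70 x 30 mm) between the stops, on which the carrier lies: travel down in m, 0 (its top 3 mm below the stops' tops) to 0.009 (hard bottom: a carrier on it is flush). Starts at 0 to 0.003, no spring, moves stiffly (about 9 N) and stays where left. Never press the carrier with more than 50 N
- amber_bottle: loose amber bottle with black cap, 46 mm wide, 93 mm high, origin at the centre of its underside; bystander
- vial: loose clear vial with white cap, 28 mm wide, 57 mm high, origin at the centre of its underside; bystander
- beaker: loose glass beaker, 56 mm wide, 70 mm high, origin at the centre of its underside; bystander
There are look-alikes about, which are no part of the job. What is shaped like the carrier_1 but green is not meant.

How it is judged (in metres and radians):
On the way, in this order (a step that is already met when the one before it is completed fails the run):
1. the lowest carrier is out of the magazine, the other three are still inside and have sunk down by one (horizontal distance between carrier_1 and magazine above 0.092 m and x of carrier_2 in the frame of magazine between -0.006 and 0.006 m and y of carrier_2 in the frame of magazine between -0.006 and 0.006 m and z of carrier_2 in the frame of magazine below 0.024 m and angle between each of carrier_2, carrier_3, carrier_4's own z axis and vertical below 0.08 rad and x of carrier_3 in the frame of magazine between -0.006 and 0.006 m and y of carrier_3 in the frame of magazine between -0.006 and 0.006 m and z of carrier_3 in the frame of magazine below 0.036 m and x of carrier_4 in the frame of magazine between -0.006 and 0.006 m and y of carrier_4 in the frame of magazine between -0.006 and 0.006 m and z of carrier_4 in the frame of magazine below 0.048 m), for 0.2 s.
2. the carrier is home in the nest, flush with the stops (horizontal distance between carrier_1 and nest_rim below 0.004 m and z of carrier_1 in the frame of nest_rim between -0.0145 and -0.0105 m and angle between carrier_1's own z axis and vertical below 0.05 rad and angle between the x axis of carrier_1 and the x axis of nest, either way round below 0.1 rad and linear speed of carrier_1 below 0.01 m/s), for 0.2 s.
At the end, for the whole second after the job is handed in: Drawn carrier at rest in the nest: within 4 mm of its middle, 6 deg along it, level to 3 deg, disc side up, top at most 1.5 mm above the stops' tops. Other three inside the shaft: within 6 mm of its centre along x and y, level to 4.5 deg, each sunk by one place within 4 mm (all of step 2 and x of carrier_2 in the frame of magazine between -0.006 and 0.006 m and y of carrier_2 in the frame of magazine between -0.006 and 0.006 m and z of carrier_2 in the frame of magazine below 0.024 m and angle between each of carrier_2, carrier_3, carrier_4's own z axis and vertical below 0.08 rad and x of carrier_3 in the frame of magazine between -0.006 and 0.006 m and y of carrier_3 in the frame of magazine between -0.006 and 0.006 m and z of carrier_3 in the frame of magazine below 0.036 m and x of carrier_4 in the frame of magazine between -0.006 and 0.006 m and y of carrier_4 in the frame of magazine between -0.006 and 0.006 m and z of carrier_4 in the frame of magazine below 0.048 m); the robot touches nothing.
It fails at once if a carrier other than the lowest was dragged out of the stack (x of any of carrier_2, carrier_3, carrier_4 in the frame of magazine below -0.015 m).
It fails at once if the carrier was forced: pressed against the nest with more than 50 N (contact force between carrier_1 and nest above 50 N).
It fails at once if the bottle was disturbed (moved more than 15 mm) (distance of amber_bottle from where it was at the start of the episode above 0.015 m).
It fails at once if the vial was disturbed (moved more than 15 mm) (distance of vial from where it was at the start of the episode above 0.015 m).
It fails at once if the beaker was disturbed (moved more than 15 mm) (distance of beaker from where it was at the start of the episode above 0.015 m).
It also fails if it takes over 48 s, if anything falls off the work surface, if the arm or the gripper's body presses on something with over 40 N, if the wrist force passes 120 N, or if a joint passes its speed limit or range.

## Robot

A 7-joint arm with a two-finger parallel gripper is mounted at the origin on a cart in front of the work surface, level with it; the furniture and walls round the work are solid. World frame = base frame: x ahead of the robot, y to its left, z up, the work surface at z = 0. Lengths are in mm, angles in rad, forces in N, time in s.
With the tool pointing down it reaches from about 425 to 950 mm from the base axis. Payload 16.7 kg.
Tool frame: the origin (TCP) lies on the centre line of the jaws, within the pads' length; the fingertips stand 25 mm ahead of it and the grasp point (between the pads) lies 6 mm ahead of it; z points along the fingers, y is the line along which they close (so a half turn about z gives the same grasp; the last joint's range is limited). The gripper opens to 94 mm and grips with 3 to 60 N. Pads are 16 mm wide; open, the fingers measure 119 mm over their backs; the gripper's body (75 mm by 177 mm) begins 78 mm behind the grasp point.
Start: joints at [1.042, 0.426, 0.074, 1.606, -0.034, 1.111, -0.067], TCP at [249.585, -627.123, 230.467] pointing down, gripper open.
Joint ranges: [-2.85, 2.85], [-0.5, 2.14], [-1.23, 1.37], [0.21, 2.46], [-1.02, 4.16], [0.16, 2.05], [-2.73, 2.73]. Speed limits (rad/s): [1.89, 1.89, 2.39, 2.39, 3.01, 3.01, 3.01].

## Interface

Orientations are given as a 3x3 rotation matrix whose columns are the frame's x, y, z axes.
In Python, from cell import bot, grab_frame, workorder, search_frame, spot_point gives the robot as it stands.
- The arm moves only by the shell command python3 -m crank 'ROWS' [FORCE]. ROWS is JSON, a list of rows, each a list of 7 numbers: the turn, a rotation vector about the tool's x, y, z in units of 6 degrees (1.0 is 6 degrees), then the shift along the tool's x, y, z in units of 30 mm (1.0 is 30 mm), then the opening, from 0 (shut) to 1 (fully open). In form: [[wx, wy, wz, dx, dy, dz, gripper], ...]. A call has 1 to 12 rows; each row is the pose to reach, as a shift and turn from the pose commanded when the call began, along the tool's axes at that moment; what a row does not reach only later rows make up. A row lasts 1/12 s, in which the tool goes at most 41.7 mm and 7.16 degrees, less where a joint would pass 70% of its speed; a pose out of reach is approached as far as the arm can. A call with a gripper value outside its range is refused whole. The fingers move at their own pace and stop on an object; FORCE is the grip in N (left out, the last holds). Time passes only in rows, so rows that repeat a pose let the fingers close. It gives the time, the measured TCP pose, the force and the opening at its end, in the units of the state.
- bot.state(): the state, without advancing time (a new reading comes with each control period).
- grab_frame(name): name is "side" or "top"; returns a dict with "img" (384x512x3 uint8, red, green, blue), "fx", "fy", "cx", "cy" (pixels), "k1" (the pictures are not rectified: a ray, as slopes to the right and down, at radius r is drawn at 1 + k1 r^2 times it, then the intrinsics apply), "extrinsics" (4x4, takes a point from camera to world coordinates). Camera axes: x right, y up, looking along -z (the intrinsics and any distortion apply to the point x, -y, -z); pixel columns grow to the right and rows downward; lengths in mm; the calibration is good to about 2 mm. A picture is of the moment at which its call begins. There is no depth.
- workorder.job_done(): hands the job in, once; it reports no verdict.
Trained networks look in a picture, given as the dict that the camera call returned (one of the last four; its "shot" number tells which), for a name from the list of things; names that differ only in an ending like _2 or _b are one class to them, and where a whole thing is asked for, a point or a joint stands for the part that bears it (a point fixed in the world has none). Each returns a list of dicts, best first, with "conf" (0 to 1); they miss things now and then, are a little off and sometimes report something else, mostly with a low value. They report only what shows in the picture. A call takes as long as a camera call. They do not tell look-alikes from the thing itself.
- search_frame(picture, label): "centre" ([x, y, z] in mm, in world coordinates, good to about 4 mm: the middle of the surface that is visible of it).
- spot_point(picture, label): "centre" ([x, y, z] in mm, in world coordinates, good to about 4 mm: a listed point, or the origin of a listed thing).
The state is a dict: "clock": time; "joints": joint angles; "qvel": joint speeds; "joint_torque": joint torques, N m; "ee_pos": TCP position; "ee_rot": TCP orientation; "force": force on the tool from outside, world axes, zero at the start; "wrist_torque": the same for the moment, N m; "grip_width": opening from 0.0 (shut) to 1.0 (fully open).
Only numpy, scipy, OpenCV 4.12 (cv2) and the standard library are available. Lean on these libraries where they do the work, as an engineer would, in place of code of your own. Each camera call takes 0.05 s, during which the arm holds its last target. There are 200 camera calls.

## Working session

There is one attempt and no reset: what is moved stays moved. The work goes in short steps, Python scripts to look and compute and a shell command to move; the robot and the scene stay as the last step left them, time stands still between calls to the robot, and variables do not carry over. Pictures are saved under pics/ and viewed, on a budget of 10 in all, crops included, one or two more only if the job needs it, and the job is handed in when it is done.

```bash
mkdir -p pics; ls; cat > h.py <<'E'
import numpy as np, cv2
from cell import bot, grab_frame, workorder, search_frame, spot_point
def ray(f,u,v):
    d=np.array([(u-f["cx"])/f["fx"],(v-f["cy"])/f["fy"]]); s=d.copy()
    for _ in range(20): s=d/(1+f["k1"]*(s@s))
    E=np.array(f["extrinsics"]); r=E[:3,:3]@np.array([s[0],-s[1],-1]); return E[:3,3],r
def at_z(f,u,v,z):
    o,r=ray(f,u,v); return o+r*(z-o[2])/r[2]
def proj(f,p):
    E=np.array(f["extrinsics"]); q=E[:3,:3].T@(np.array(p,float)-E[:3,3])
    s=np.array([q[0],-q[1]])/-q[2]; s=s*(1+f["k1"]*(s@s)); return np.array([f["fx"]*s[0]+f["cx"],f["fy"]*s[1]+f["cy"]])
E
python3 - <<'E'
from h import *
import cv2
np.set_printoptions(precision=1,suppress=True)
ims=[]
for n in("side","top"):
    f=grab_frame(n); ims.append(f["img"]); print(n,np.array(f["extrinsics"])[:3,3],f["fx"],f["k1"])
    for l in ["magazine","magazine_lip","mouth","carrier_1","nest","nest_rim","amber_bottle","vial","beaker"]:
        for d in spot_point(f,l)[:4]: print(l,np.array(d["centre"]),round(d["conf"],2),proj(f,d["centre"]))
    cv2.imwrite(f"pics/{n}0.png",cv2.resize(f["img"],(800,600))[...,::-1])
print(bot.state())
E
```

```text
pics
side [  407.7 -1070.7   631.3] 469.20681164182 -0.06427646774061303
magazine [502.6  66.    0.1] 0.76 [230.8 222.5]
magazine_lip [470.  -14.8 156.5] 0.88 [218.3 183.9]
magazine_lip [492.5  59.5  33.1] 0.33 [226.8 213.4]
mouth [406.8 287.7   0.8] 0.51 [193.1 191.7]
mouth [492.   65.5  56.5] 0.45 [226.  204.8]
carrier_1 [ 606.2 -134.9   -0.4] 0.72 [282.4 258.3]
carrier_1 [494.3  65.2  55.2] 0.66 [226.8 205.2]
carrier_1 [494.1  59.5  30.3] 0.6 [227.4 214.3]
carrier_1 [488.6  25.7  23.3] 0.45 [226.8 222.6]
nest [ 450.4 -204.4    1.1] 0.85 [220.7 281.9]
nest_rim [ 448.4 -206.2   41.7] 0.89 [218.8 267.4]
nest_rim [ 452.6 -202.9    0.7] 0.71 [221.6 281.6]
amber_bottle [411.  290.2  -0. ] 0.74 [194.4 191.5]
vial [698.  -81.3  -2.5] 0.81 [313.3 243.7]
beaker [ 733.9 -243.7   -2.1] 0.77 [347.6 279. ]
top [ 456.9   -9.7 1400.6] 439.13663334629183 -0.12093379920804206
magazine [500.1  62.4  -4.1] 0.82 [244.7 228.7]
magazine_lip [472.5 -23.1 151.1] 0.96 [272.1 236.6]
mouth [481.8  19.   25.1] 0.57 [258.1 234.2]
carrier_1 [ 604.2 -128.4    1.3] 0.83 [304.1 195.8]
nest [ 449.2 -199.7   -1.1] 0.76 [327.1 244.2]
nest [ 452.  -199.9   41. ] 0.16 [329.  243.3]
nest_rim [ 449.3 -201.6   42.9] 0.68 [329.6 244.2]
amber_bottle [408.  293.7  -1.4] 0.69 [172.5 257.7]
amber_bottle [698.8 -81.9  -2. ] 0.44 [289.2 166.9]
vial [700.8 -81.2  -0.5] 0.53 [289.  166.2]
beaker [ 728.  -233.3    1.3] 0.6 [335.9 157.6]
{'clock': 1.0, 'joints': array([ 1. ,  0.4,  0.1,  1.6, -0. ,  1.1, -0.1]), 'qvel': array([-0.,  0.,  0.,  0.,  0., -0., -0.]), 'joint_torque': array([  0. , -93.6,   3.7, -45.5,  -0. ,   0. ,   0. ]), 'ee_pos': array([ 249.6, -627.1,  230.5]), 'ee_rot': array([[ 0.9,  0.4, -0. ],
       [ 0.4, -0.9,  0. ],
       [ 0. , -0. , -1. ]]), 'force': array([-0.8,  0.3,  0.4]), 'wrist_torque': array([-0. , -0.1, -0. ]), 'grip_width': 1.0004760304161804}
```

View pics/side0.png

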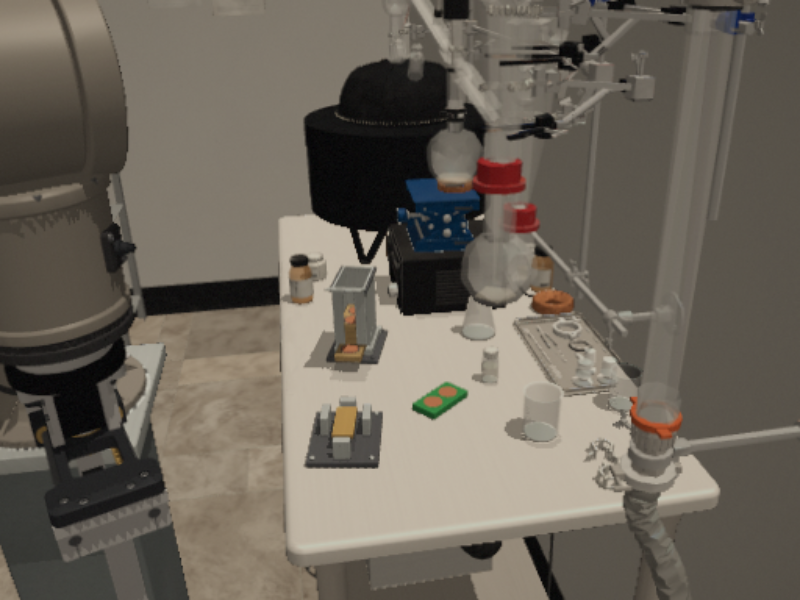

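View pics/top0.png

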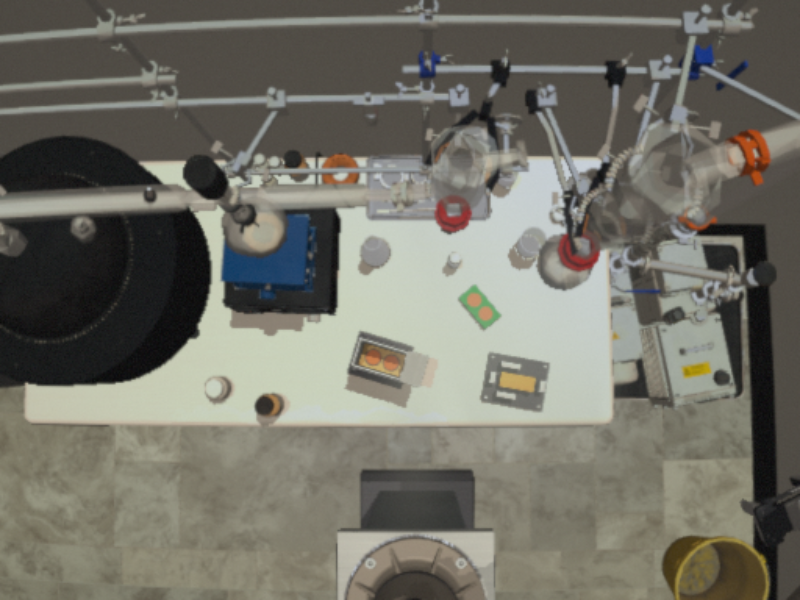

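Candidates for the lowest carrier, by pixel in the 800x600 pictures:
- Tan plate peeping from the magazine foot: side (350,352), hidden under the lip in the top view near (425,370). I choose this one by its description.
- Green plate: side (440,399), top (480,307). A look-alike, not meant.
- Brass lift plate in the nest: side (345,420), top (517,381).

Next I fit the poses and check them in one crop.

```bash
cat > fit.py <<'E'
from h import *
from scipy.optimize import minimize
from scipy.ndimage import map_coordinates
def rect(x0,x1,y0,y1,z): 
    c=[(x0,y0,z),(x1,y0,z),(x1,y1,z),(x0,y1,z)]; return [(c[i],c[(i+1)%4]) for i in range(4)]
NEST=rect(-62.5,62.5,-50,50,10)+rect(-35,35,-15,15,37)
MAG=rect(-47.5,47.5,-27.5,27.5,155)+rect(-43.5,43.5,-23.5,23.5,155)
def world(p,P): 
    c,s=np.cos(p[2]),np.sin(p[2]); P=np.atleast_2d(P); return np.c_[p[0]+c*P[:,0]-s*P[:,1],p[1]+s*P[:,0]+c*P[:,1],P[:,2]]
def grad(f):
    g=cv2.GaussianBlur(f["img"].astype(np.float32),(0,0),1.0)
    return np.sqrt(sum(cv2.Sobel(g,-1,a,b)**2 for a,b in((1,0),(0,1))).sum(2))
def score(p,segs,fs):
    t=np.linspace(0.05,.95,25)[:,None]; s=0
    for f,G in fs:
        for a,b in segs:
            q=np.array([proj(f,w) for w in world(p,np.array(a)*(1-t)+np.array(b)*t)])
            s+=map_coordinates(G,[q[:,1],q[:,0]],order=1).mean()
    return -s/len(fs)/len(segs)
def fit(p0,segs,fs):
    best=None
    for dy in np.radians([-8,-4,0,4,8]):
        r=minimize(score,[p0[0],p0[1],p0[2]+dy],(segs,fs),method="Nelder-Mead",options=dict(initial_simplex=np.array(p0)+[0,0,dy]+np.array([[0,0,0],[5,0,0],[0,5,0],[0,0,.06]]),xatol=.01,fatol=.01))
        if best is None or r.fun<best.fun: best=r
    return best.x,best.fun
def draw(im,f,p,segs,k,o,col):
    for a,b in segs:
        q=[tuple(int(v) for v in (proj(f,world(p,[w])[0])+.5-o)*k) for w in(a,b)]; cv2.line(im,*q,col,1)
E
python3 - <<'E'
from fit import *
fs=[(f,grad(f)) for f in map(grab_frame,("side","top"))]
N=M=None
for sel in(fs,fs[:1],fs[1:]):
    n,a=fit([450,-202,np.radians(80)],NEST,sel); m,b=fit([501,64,np.radians(72)],MAG,sel)
    print(np.round([n[0],n[1],np.degrees(n[2]),a,m[0],m[1],np.degrees(m[2]),b],2))
    if N is None:N,M=n,m
rows=[]
for (f,_),pts in zip(fs,0*[1] or [((195,165),(190,255)),((215,205),(290,220))]):
    r=[]
    for (o,p,s) in zip(pts,(M,N),(MAG,NEST)):
        w,h=(66,50); im=cv2.resize(f["img"][o[1]:o[1]+h,o[0]:o[0]+w],None,fx=6,fy=6,interpolation=cv2.INTER_CUBIC)[...,::-1].copy()
        draw(im,f,p,s,6,np.array(o),(0,0,255))
        if s is MAG: draw(im,f,p,rect(-78,6,-22,22,32),6,np.array(o),(0,255,0))
        r.append(im)
    rows.append(np.hstack(r))
cv2.imwrite("pics/fit.png",np.vstack(rows)); print(np.vstack(rows).shape)
E
```

```text
[ 450.95 -205.37   79.71 -260.44  506.07   54.02   73.05 -192.14]
[ 449.94 -213.94   79.52 -311.89  538.05  196.5    74.19 -472.88]
[ 449.6  -205.44   79.24 -265.23  507.78   59.55   74.12 -213.29]
(600, 792, 3)
```

View pics/fit.png

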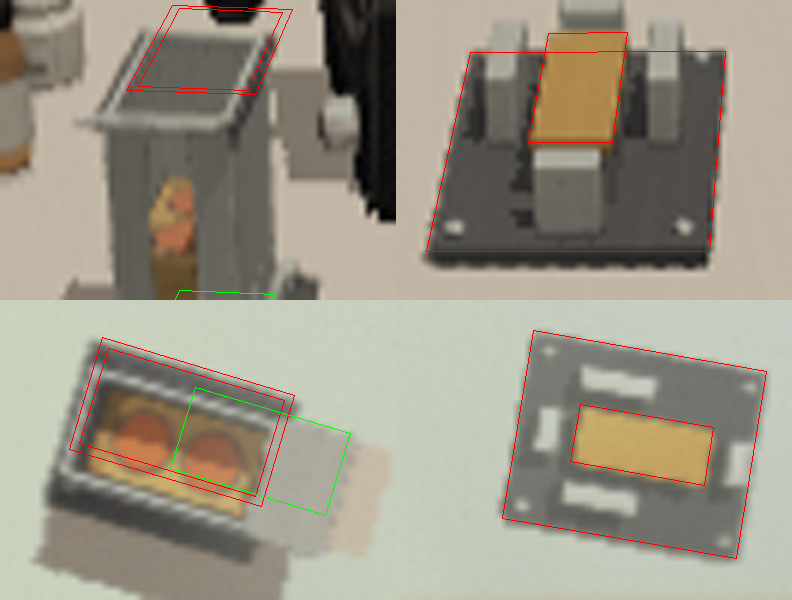

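The nest fit sits on its edges in both views. The magazine frame snapped to the dark foot's edge instead: the true rim is the white lines, about 10 mm lower in the top view. The peeping tan plate is confirmed in the side crop. I refit the magazine from the network start, adding the foot.

```bash
cat > fm.py <<'E'
from fit import *
import sys
fs=[(f,grad(f)) for f in map(grab_frame,("side","top"))]
MAG=rect(-47.5,47.5,-27.5,27.5,155)[0::2]+rect(-43.5,43.5,-23.5,23.5,155)[0::2]+[((47.5,-27.5,155),(47.5,27.5,155))]+[((-45,y,8),(40,y,8)) for y in(-45,45)]
def fit2(p0,fs):
    best=(1e9,)
    for dx in range(-8,9,2):
        for dy in range(-8,9,2):
            for a in(-6,-3,0,3,6):
                p=np.array(p0)+[dx,dy,np.radians(a)]; best=min(best,(score(p,MAG,fs),*p))
    r=minimize(score,best[1:],(MAG,fs),method="Nelder-Mead",options=dict(initial_simplex=np.array(best[1:])+np.array([[0,0,0],[2,0,0],[0,2,0],[0,0,.03]])))
    return r.x,r.fun
ps=[fit2([497,63,np.radians(72)],s) for s in(fs,fs[:1],fs[1:])]
for m,b in ps: print(np.round([m[0],m[1],np.degrees(m[2]),b],2))
M=ps[0][0]; r=[]
for (f,_),o in zip(fs,((195,165),(215,205))):
    w,h=66,72; im=cv2.resize(f["img"][o[1]:o[1]+h,o[0]:o[0]+w],None,fx=6,fy=6,interpolation=cv2.INTER_CUBIC)[...,::-1].copy()
    draw(im,f,M,MAG,6,np.array(o),(0,0,255)); draw(im,f,M,rect(-79,5,-22,22,32)+rect(-79,5,-22,22,20),6,np.array(o),(0,255,0)); r.append(im)
cv2.imwrite("pics/fit2.png",np.hstack(r))
E
python3 fm.py
```

```text
[ 495.42   64.1    74.1  -229.17]
[ 522.88  147.21   71.25 -310.97]
[ 493.85   64.21   73.52 -232.45]
```

View pics/fit2.png

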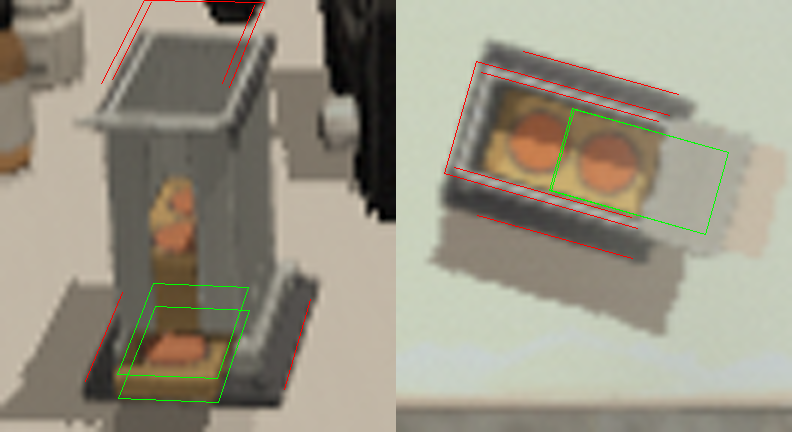

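```bash
cat >> h.py <<'E'
from scipy.spatial.transform import Rotation as Ro
M=(495.4,64.1,np.radians(74.1)); N=(450.9,-205.4,np.radians(79.7))
def tgt(F,x,y,z,lean):
    "TCP pose with grasp point at (x,y,z) of frame F, leaning to frame -x by lean deg"
    c,s=np.cos(F[2]),np.sin(F[2]); mx=np.array([c,s,0]); my=np.array([-s,c,0]); Z=np.array([0,0,1.]); a=np.radians(lean)
    zt=-np.cos(a)*Z+np.sin(a)*mx; xt=np.cos(a)*mx+np.sin(a)*Z
    return np.array([F[0],F[1],0])+x*mx+y*my+z*Z-6*zt, np.c_[xt,np.cross(zt,xt),zt]
def go(p0,R0,p,R):
    print("row",np.round(np.r_[Ro.from_matrix(R0.T@R).as_rotvec(degrees=True)/6,R0.T@(np.array(p)-p0)/30],2).tolist())
def st():
    s=bot.state(); return np.array(s["ee_pos"]),np.array(s["ee_rot"])
E
python3 - <<'E'
from h import *
p0,R0=st(); p,R=tgt(M,-69,0,28,31); pre=p-100*R[:,2]; print(pre,p)
go(p0,R0,pre,R); go(pre,R,p,R)
E
```

```text
[461.54027448 -54.76548998 118.85973387] [475.65021734  -5.23215071  33.1430038 ]
row [2.36, 4.8, -8.51, 13.62, -15.11, 3.72]
row [0.0, 0.0, 0.0, -0.0, 0.0, 3.33]
```

```bash
python3 -m crank '[[1.2,2.4,-4.2,6.8,-7.5,0,1],[1.2,2.4,-4.2,6.8,-7.5,0,1],[1.2,2.4,-4.2,6.8,-7.5,0,1],[1.2,2.4,-4.2,6.8,-7.5,0,1],[1.2,2.4,-4.2,6.8,-7.5,0,1],[1.2,2.4,-4.2,6.8,-7.5,0,1],[2.36,4.8,-8.51,13.62,-15.11,2,1],[2.36,4.8,-8.51,13.62,-15.11,2,1],[2.36,4.8,-8.51,13.62,-15.11,2,1],[2.36,4.8,-8.51,13.62,-15.11,2,1],[2.36,4.8,-8.51,13.62,-15.11,2,1],[2.36,4.8,-8.51,13.62,-15.11,2,1]]' 25
python3 - <<'E'
from h import *
p0,R0=st(); p,R=tgt(M,-69,0,28,31); pre=p-100*R[:,2]; print(p0,pre,bot.state()["clock"],bot.state()["joints"])
go(p0,R0,pre,R)
E
```

```text
clock: 2.2
ee_pos: [422.7, -160.6, 188.8]
ee_rot: [[0.234, 0.962, 0.142], [0.823, -0.274, 0.497], [0.517, 0.0, -0.856]]
force: [1.1, 0.1, 0.1]
grip_width: 0.999
[ 422.65300255 -160.59417435  188.75413813] [461.54027448 -54.76548998 118.85973387] 2.2 [ 0.93277774  0.27570943 -0.39134391  2.06184505 -0.49060067  1.03587134
  0.56836344]
row [0.0, -0.02, 0.0, 2.01, 0.28, 3.93]
```

```bash
python3 -m crank '[[0,0,0,2,0.28,3.9,1],[0,0,0,2,0.28,3.9,1],[0,0,0,2,0.28,3.9,1],[0,0,0,2,0.28,3.9,1],[0,0,0,2,0.28,3.9,1],[0,0,0,2,0.28,3.9,1]]'
python3 - <<'E'
from fit import *
p0,R0=st(); p,R=tgt(M,-69,0,28,31)
go(p0,R0,p,R)
f=grab_frame("side"); o=(165,135); im=cv2.resize(f["img"][o[1]:o[1]+120,o[0]:o[0]+130],None,fx=5,fy=5,interpolation=cv2.INTER_CUBIC)[...,::-1].copy()
draw(im,f,M,rect(-79,5,-22,22,32),5,np.array(o),(0,255,0))
q=[tuple(int(v) for v in (proj(f,p0+R0@[0,0,t])+.5-o)*5) for t in(-80,25)]; cv2.line(im,*q,(255,0,0),1)
q=[tuple(int(v) for v in (proj(f,p+R@[0,t,6])+.5-o)*5) for t in(-47,47)]; cv2.line(im,*q,(0,0,255),1)
cv2.imwrite("pics/pre.png",im)
E
```

```text
clock: 2.7
ee_pos: [461.1, -56.8, 120.2]
ee_rot: [[0.235, 0.962, 0.141], [0.824, -0.274, 0.495], [0.515, 0.0, -0.857]]
force: [-1.0, -0.4, 0.0]
grip_width: 1.001
row [-0.0, -0.0, 0.0, 0.03, -0.0, 3.41]
```

View pics/pre.png

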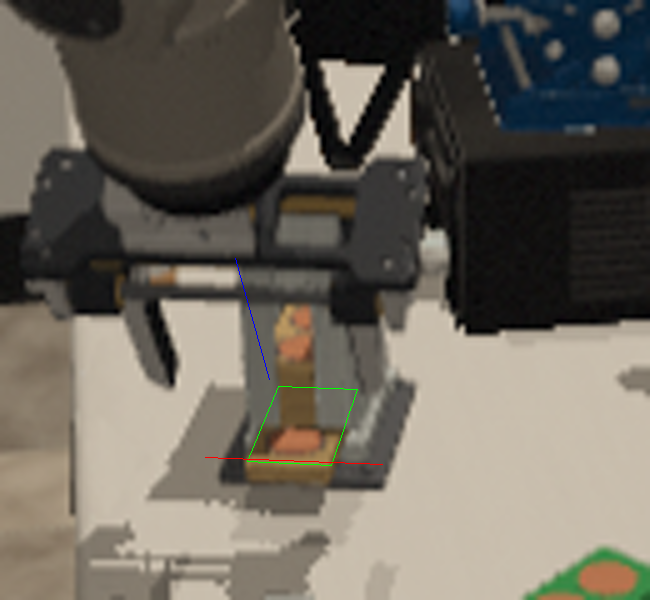

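The crop shows the open fingers straddling the shaft, tips at about (165,380) and (370,360). The peeping plate's front is at (290,465), centred on the grasp line and matching the green model. I go in and close.

```bash
python3 -m crank '[[0,0,0,0,0,1,1],[0,0,0,0,0,2,1],[0,0,0,0,0,2.7,1],[0,0,0,0,0,3.1,1],[0,0,0,0,0,3.4,1],[0,0,0,0,0,3.4,1],[0,0,0,0,0,3.4,1]]' 25
python3 - <<'E'
from h import *
p0,R0=st(); p,R=tgt(M,-69,0,28,31); go(p0,R0,p,R); print(bot.state()["force"])
E
```

```text
clock: 3.33
ee_pos: [475.8, -7.0, 33.0]
ee_rot: [[0.236, 0.961, 0.142], [0.824, -0.275, 0.495], [0.515, 0.0, -0.857]]
force: [-0.3, 0.1, 0.6]
grip_width: 1.001
row [0.01, -0.0, -0.01, 0.05, -0.02, 0.02]
[-0.28085771  0.07692754  0.56063877]
```

```bash
python3 -m crank '[[0,0,0,0,0,0,0.4],[0,0,0,0,0,0,0.4],[0,0,0,0,0,0,0.4],[0,0,0,0,0,0,0.4],[0,0,0,0,0,0,0.4],[0,0,0,0,0,0,0.4],[0,0,0,0,0,0,0.4],[0,0,0,0,0,0,0.4]]' 25
python3 - <<'E'
from h import *
p0,R0=st(); c,s=np.cos(M[2]),np.sin(M[2])
for d in(20,90): go(p0,R0,p0-d*np.array([c,s,0])+[0,0,0.0],R0)
E
```

```text
clock: 4.0
ee_pos: [475.4, -5.9, 32.6]
ee_rot: [[0.235, 0.962, 0.141], [0.824, -0.274, 0.495], [0.515, 0.0, -0.857]]
force: [-1.4, 0.4, 0.8]
grip_width: 0.466
row [0.0, 0.0, 0.0, -0.57, 0.0, -0.34]
row [0.0, 0.0, 0.0, -2.57, 0.0, -1.55]
```

```bash
python3 -m crank '[[0,0,0,-0.1,0,-0.06,0.4],[0,0,0,-0.25,0,-0.15,0.4],[0,0,0,-0.45,0,-0.27,0.4],[0,0,0,-0.65,0,-0.39,0.4],[0,0,0,-0.85,0,-0.51,0.4],[0,0,0,-1.05,0,-0.63,0.4],[0,0,0,-1.25,0,-0.75,0.4],[0,0,0,-1.45,0,-0.87,0.4],[0,0,0,-1.7,0,-1.03,0.4],[0,0,0,-2,0,-1.21,0.4],[0,0,0,-2.3,0,-1.39,0.4],[0,0,0,-2.6,0,-1.57,0.4]]' 30
python3 - <<'E'
from fit import *
print(bot.state()["clock"])
f=grab_frame("side"); t=grab_frame("top")
o=(165,150); im=cv2.resize(f["img"][o[1]:o[1]+130,o[0]:o[0]+100],None,fx=4,fy=4,interpolation=cv2.INTER_CUBIC)[...,::-1].copy()
o=np.array((215,205)); i2=cv2.resize(t["img"][o[1]:o[1]+65,o[0]:o[0]+50],None,fx=8,fy=8,interpolation=cv2.INTER_CUBIC)[...,::-1].copy()
cv2.imwrite("pics/drawn.png",np.hstack([im,i2]))
E
```

```text
clock: 5.0
ee_pos: [450.1, -94.8, 32.8]
ee_rot: [[0.235, 0.962, 0.142], [0.824, -0.275, 0.495], [0.515, 0.0, -0.857]]
force: [0.2, -0.3, -1.5]
grip_width: 0.463
5.0
```

View pics/drawn.png

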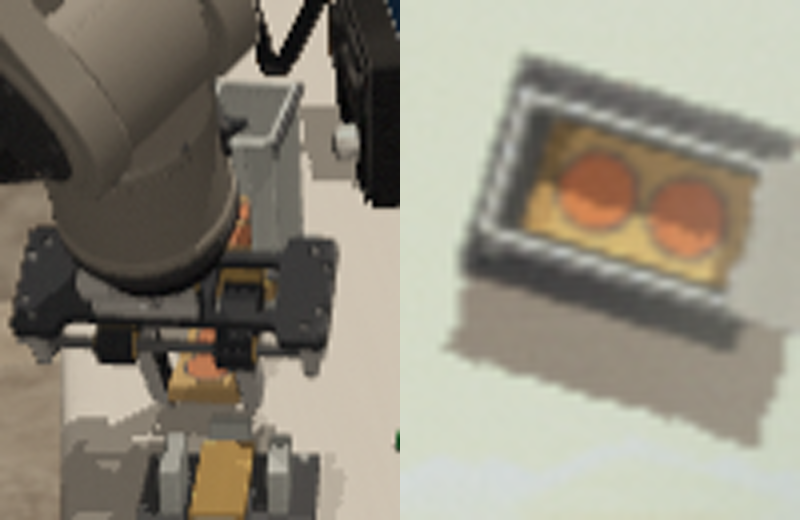

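The picture shows the carrier clear of the magazine in the jaws (side crop (205,375)) and the stack still inside the shaft (top crop (640,205)). Now to above the nest.

```bash
python3 - <<'E'
from h import *
p0,R0=st(); p,R=tgt(N,-32.5,0,62.6,31); 
c,s=np.cos(M[2]),np.sin(M[2]); go(p0,R0,p0-40*np.array([c,s,0])+[0,0,45],R0); go(p0,R0,p,R); print(p)
E
```

```text
row [0.0, 0.0, 0.0, -0.37, 0.0, -1.97]
row [0.5, 0.01, -0.82, -3.42, 1.15, -3.42]
[ 444.53638832 -240.41669327   67.7430038 ]
```

```bash
python3 -m crank '[[0,0,0,-0.2,0,-0.7,0.4],[0,0,0,-0.37,0,-1.4,0.4],[0,0,0,-0.37,0,-1.97,0.4],[0.1,0,-0.2,-1.2,0.3,-2.3,0.4],[0.3,0,-0.5,-2,0.6,-2.8,0.4],[0.5,0,-0.82,-2.8,1,-3.2,0.4],[0.5,0,-0.82,-3.42,1.15,-3.42,0.4],[0.5,0,-0.82,-3.42,1.15,-3.42,0.4],[0.5,0,-0.82,-3.42,1.15,-3.42,0.4]]' 30
cat > ov.py <<'E'
from fit import *
f=grab_frame("side"); t=grab_frame("top"); s=bot.state(); p0,R0=st(); g=p0+6*R0[:,2]
p,R=tgt(N,-32.5,0,62.6,31); print(p0-p); go(p0,R0,p,R)
yaw=np.arctan2(-R0[0,1],R0[1,1])if 0 else np.arctan2(R0[1,0],R0[0,0]); mx=np.array([np.cos(yaw),np.sin(yaw),0]); print("yaw",np.degrees(yaw))
C=(g+32.5*mx)[:2]; zb=g[2]-7.6; P=(C[0],C[1],yaw)
STOP=rect(44,56,-12,12,40)+rect(-56,-44,-12,12,40)+rect(-2,38,24,36,40)+rect(-2,38,-36,-24,40)
r=[]
for fr,o,k,w in((f,(190,240),6,66),(t,(295,220),6,66)):
    o=np.array(o); im=cv2.resize(fr["img"][o[1]:o[1]+60,o[0]:o[0]+w],None,fx=k,fy=k,interpolation=cv2.INTER_CUBIC)[...,::-1].copy(); raw=im.copy()
    draw(im,fr,P,rect(-42,42,-22,22,zb+12),k,o,(0,255,0)); draw(im,fr,N,STOP,k,o,(0,0,255)); draw(im,fr,N,rect(-62.5,62.5,-50,50,10),k,o,(255,0,0)); r.append(im)
cv2.imwrite("pics/%s.png"%__import__("sys").argv[1],np.hstack(r))
E
python3 ov.py over1
```

```text
clock: 5.85
ee_pos: [445.0, -238.6, 67.5]
ee_rot: [[0.153, 0.984, 0.091], [0.843, -0.178, 0.508], [0.516, -0.001, -0.857]]
force: [0.5, 1.0, -0.6]
grip_width: 0.465
[0.40503947 3.2640929  0.15616249]
row [-0.02, -0.01, 0.02, -0.1, 0.01, -0.05]
yaw 79.84746153193494
```

View pics/over1.png

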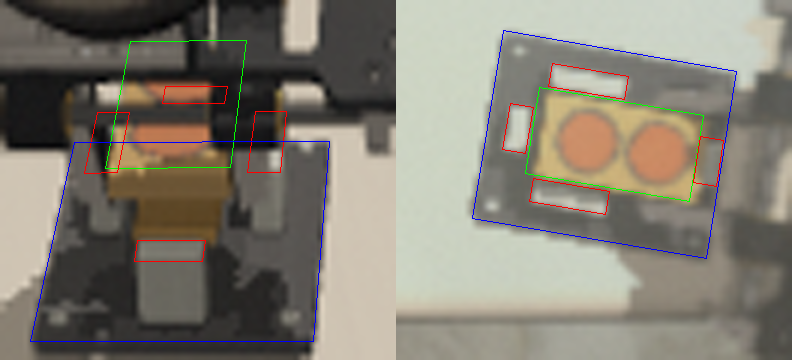

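```bash
python3 -m crank '[[0,0,0,0,0,0,0.4],[0,0,0,0,0,0,0.4]]' 30
cat > cf.py <<'E'
from fit import *
t=grab_frame("top"); p0,R0=st(); g=p0+6*R0[:,2]; yaw=np.arctan2(R0[1,0],R0[0,0]); mx=np.array([np.cos(yaw),np.sin(yaw),0])
zt=g[2]-7.6+12; C=(g+32.5*mx)
fs=[(t,grad(t))]
SEG=[((42,-22,zt),(42,22,zt)),((-10,22,zt),(42,22,zt)),((-10,-22,zt),(42,-22,zt))]
P,b=fit([C[0],C[1],yaw],SEG,fs)
NS=rect(-62.5,62.5,-50,50,10)+rect(44,56,-12,12,40)+rect(-2,38,24,36,40)+rect(-2,38,-36,-24,40)
NS.pop(2) # far side may be hidden
Q,_=fit(N,NS,fs)
d=np.array(P[:2])-Q[:2]; c,s=np.cos(Q[2]),np.sin(Q[2])
print("carrier",P,np.degrees(P[2]),b,"kin",C,np.degrees(yaw)); print("nest",Q,np.degrees(Q[2])); print("rel in nest x,y",d@[c,s],d@[-s,c])
# tan mask far end
hsv=cv2.cvtColor(t["img"],cv2.COLOR_RGB2HSV); m=((hsv[...,1]>70)&(hsv[...,0]<25)).astype(np.uint8); m[:,:295]=0;m[:,361:]=0;m[:220]=0;m[280:]=0
ys,xs=np.nonzero(m); W=np.array([at_z(t,u,v,zt)[:2] for u,v in zip(xs,ys)])-Q[:2]; X,Y=W@[c,s],W@[-s,c]
print("mask extents",np.percentile(X,[0.5,99.5]),np.percentile(Y[X>5],[1,99]),len(X))
E
python3 cf.py
```

```text
clock: 6.12
ee_pos: [445.1, -237.4, 68.2]
ee_rot: [[0.15, 0.985, 0.09], [0.844, -0.175, 0.508], [0.515, -0.0, -0.857]]
force: [0.2, -0.4, 0.3]
grip_width: 0.468
carrier [ 450.5719586  -207.22624495    1.36172601] 78.02115337608063 -210.7735137939453 kin [ 451.34745825 -202.57148502   63.02053427] 79.88109178150542
nest [ 450.1511092  -205.44188317    1.39233583] 79.77496688845208
rel in nest x,y -1.6813158308816816 -0.7309160306201513
mask extents [-42.31515984  40.51653522] [-20.65653248  21.72091175] 393
```

```bash
python3 -m crank '[[0,0,0,-0.05,0,0.15,0.4],[0,0,0,-0.12,0,0.27,0.4],[0,0,0,-0.17,0,0.35,0.4],[0,0,0,-0.21,0,0.41,0.4],[0,0,0,-0.24,0,0.46,0.4],[0,0,0,-0.26,0,0.5,0.4],[0,0,0,-0.28,0,0.53,0.4],[0,0,0,-0.28,0,0.53,0.4]]' 30
python3 cf.py
```

```text
clock: 6.83
ee_pos: [445.2, -237.4, 49.8]
ee_rot: [[0.152, 0.984, 0.09], [0.843, -0.176, 0.507], [0.515, -0.001, -0.857]]
force: [-0.4, 0.4, -0.7]
grip_width: 0.468
carrier [ 450.47380949 -203.74879335    1.5620823 ] 89.50072313382992 -194.75730895996094 kin [ 451.49964345 -202.34818737   44.74278857] 79.81773941804276
nest [ 450.16114273 -205.51321026    1.39236704] 79.77675496895523
rel in nest x,y 1.79189782855021 0.005453030672320581
mask extents [-41.66342163  40.92872841] [-20.81025645  21.36436774] 378
```

```bash
python3 -m crank '[[0,0,0,-0.02,0,0.035,0.4],[0,0,0,-0.043,0,0.071,0.4],[0,0,0,-0.043,0,0.071,0.4]]' 30
python3 ov.py seat1
```

```text
clock: 7.13
ee_pos: [445.4, -237.5, 47.6]
ee_rot: [[0.151, 0.984, 0.091], [0.844, -0.176, 0.507], [0.515, -0.0, -0.857]]
force: [-0.2, -0.8, 1.0]
grip_width: 0.467
[  0.80866443   2.93374388 -20.14050104]
row [-0.01, -0.0, 0.02, 0.26, -0.01, -0.63]
yaw 79.8298085304655
```

View pics/seat1.png

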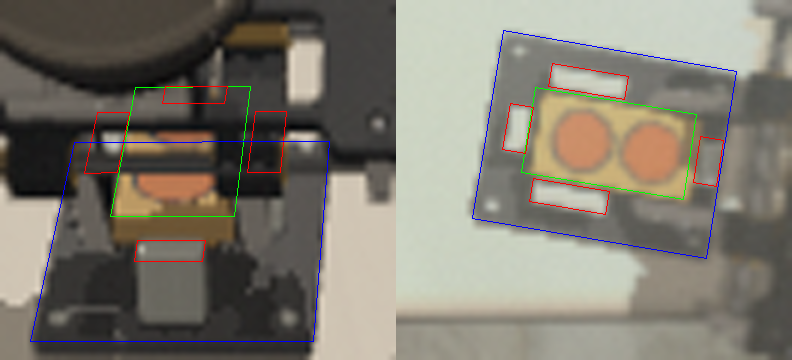

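```bash
python3 -m crank '[[0,0,0,-0.01,0,0.025,0.4],[0,0,0,-0.03,0,0.05,0.4],[0,0,0,-0.03,0,0.05,0.4]]' 30
python3 -m crank '[[0,0,0,-0.01,0,0.025,0.4],[0,0,0,-0.03,0,0.05,0.4],[0,0,0,-0.03,0,0.05,0.4]]' 30; python3 cf.py | tail -2
```

```text
clock: 7.48
ee_pos: [445.3, -237.5, 45.9]
ee_rot: [[0.151, 0.984, 0.091], [0.844, -0.176, 0.507], [0.515, -0.0, -0.857]]
force: [-0.9, 0.1, 4.0]
grip_width: 0.462
clock: 7.73
ee_pos: [445.4, -237.5, 44.2]
ee_rot: [[0.151, 0.984, 0.091], [0.844, -0.176, 0.507], [0.515, -0.0, -0.857]]
force: [-0.2, -0.4, 4.0]
grip_width: 0.468
rel in nest x,y 1.2469920555915472 -0.03972353185479286
mask extents [-41.42010249  40.45065353] [-20.99551533  21.34891495] 378
```

```bash
python3 - <<'E'
from fit import *
f=grab_frame("side"); o=(195,255); cv2.imwrite("pics/seat2.png",cv2.resize(f["img"][o[1]:o[1]+45,o[0]:o[0]+55],None,fx=13,fy=13,interpolation=cv2.INTER_CUBIC)[...,::-1])
p0,R0=st(); g=p0+6*R0[:,2]; 
for x in(-42,-44):
  for z in(28,32,36,40,44): print(x,z,(proj(f,world(N,[(x,0,z)])[0])+.5-o)*13)
E
```

```text
-42 28 [312.03956253 379.21840288]
-42 32 [310.62201563 359.33765232]
-42 36 [309.20010479 339.38345625]
-42 40 [307.77381598 319.35549366]
-42 44 [306.34313518 299.25344233]
-44 28 [310.89474413 386.56262984]
-44 32 [309.47233152 366.66036365]
-44 36 [308.04553031 346.684411  ]
-44 40 [306.61432634 326.63444897]
-44 44 [305.17870547 306.51015342]
```

View pics/seat2.png

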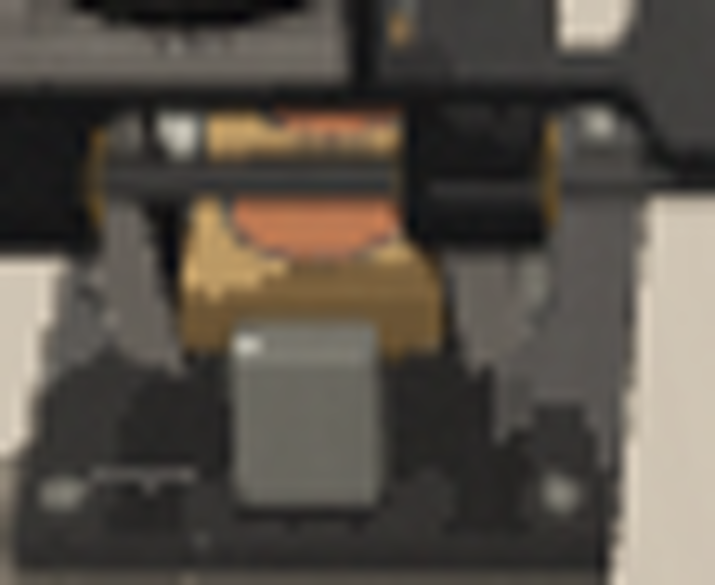

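The crop shows the carrier's front face (top edge at row 297, bottom at row 350) partly hidden behind the end stop's top (row 322). So it sits between the stops, underside at about z = 33.5. I release, withdraw, then press from above.

```bash
python3 -m crank '[[0,0,0,0,0,0,0.8],[0,0,0,0,0,0,0.8],[0,0,0,0,0,0,0.8],[0,0,0,0,0,0,0.8],[0,0,0,0,0,-0.5,0.8],[0,0,0,0,0,-1.5,0.8],[0,0,0,0,0,-2.7,0.8],[0,0,0,0,0,-3.3,0.5],[0,0,0,0,0,-3.3,0.0],[0,0,0,0,0,-3.3,0.0]]' 30
python3 - <<'E'
from h import *
p0,R0=st(); _,R=tgt(N,0,0,0,0); p=np.array([N[0],N[1],95.]);print(p0); go(p0,R0,p,R)
E
python3 cf.py | tail -1
```

```text
clock: 8.67
ee_pos: [436.4, -288.1, 129.1]
ee_rot: [[0.152, 0.984, 0.091], [0.844, -0.177, 0.506], [0.514, 0.0, -0.858]]
force: [-0.5, 0.5, -0.7]
grip_width: 0.623
[ 436.39174901 -288.07998276  129.12373875]
row [-0.0, -5.16, 0.02, 1.81, -0.01, 2.41]
mask extents [-26.93837417  49.84648301] [-18.09438688  21.89216437] 377
```

```bash
python3 -m crank '[[0,-1,0,0.4,0,0.2,0],[0,-2,0,0.8,0,0.6,0],[0,-3.2,0,1.2,0,1.3,0],[0,-4.3,0,1.6,0,1.9,0],[0,-5.16,0,1.81,0,2.41,0],[0,-5.16,0,1.81,0,2.41,0],[0,-5.16,0,1.81,0,2.41,0],[0,-5.16,0,1.81,0,2.41,0],[0,-5.16,0,1.81,0,2.41,0]]' 30
python3 - <<'E'
from h import *
p0,R0=st(); _,R=tgt(N,0,0,0,0); p=np.array([N[0],N[1],75.]); go(p0,R0,p,R)
E
```

```text
clock: 9.47
ee_pos: [450.5, -205.5, 94.3]
ee_rot: [[0.177, 0.984, -0.001], [0.984, -0.177, 0.002], [0.002, -0.002, -1.0]]
force: [0.5, -0.9, -1.1]
grip_width: 0.008
row [-0.02, -0.02, 0.02, 0.0, 0.01, 0.64]
```

```bash
python3 -m crank '[[0,0,0,0,0,0.4,0],[0,0,0,0,0,0.65,0],[0,0,0,0,0,0.74,0],[0,0,0,0,0,0.78,0],[0,0,0,0,0,0.82,0],[0,0,0,0,0,0.86,0],[0,0,0,0,0,0.9,0],[0,0,0,0,0,0.9,0]]'; python3 -m crank '[[0,0,0,0,0,0.02,0],[0,0,0,0,0,0.04,0],[0,0,0,0,0,0.04,0]]'
```

```text
clock: 10.13
ee_pos: [451.1, -205.3, 68.0]
ee_rot: [[0.176, 0.984, -0.0], [0.984, -0.176, 0.001], [0.001, -0.0, -1.0]]
force: [-0.8, -0.6, -0.7]
grip_width: 0.002
clock: 10.38
ee_pos: [451.1, -205.3, 67.0]
ee_rot: [[0.176, 0.984, -0.0], [0.984, -0.176, 0.001], [0.001, -0.0, -1.0]]
force: [-1.3, -0.2, 5.1]
grip_width: 0.007
```

```bash
python3 -m crank '[[0,0,0,0,0,0.02,0],[0,0,0,0,0,0.03,0],[0,0,0,0,0,0.03,0]]'; python3 -m crank '[[0,0,0,0,0,0.02,0],[0,0,0,0,0,0.02,0],[0,0,0,0,0,0.02,0]]'
```

```text
clock: 10.63
ee_pos: [451.2, -205.3, 66.1]
ee_rot: [[0.176, 0.984, 0.0], [0.984, -0.176, 0.001], [0.001, -0.0, -1.0]]
force: [-1.4, -0.1, 6.2]
grip_width: 0.005
clock: 10.88
ee_pos: [451.2, -205.3, 65.5]
ee_rot: [[0.176, 0.984, 0.0], [0.984, -0.176, 0.001], [0.001, -0.0, -1.0]]
force: [-1.7, -0.5, 5.5]
grip_width: 0.006
```

```bash
python3 -m crank '[[0,0,0,0,0,0.02,0],[0,0,0,0,0,0.02,0],[0,0,0,0,0,0.02,0]]'; python3 -m crank '[[0,0,0,0,0,0.01,0],[0,0,0,0,0,0.01,0],[0,0,0,0,0,0.01,0]]'
```

```text
clock: 11.13
ee_pos: [451.2, -205.3, 65.2]
ee_rot: [[0.176, 0.984, 0.0], [0.984, -0.176, 0.001], [0.001, 0.0, -1.0]]
force: [-3.4, 0.1, 12.4]
grip_width: 0.005
clock: 11.38
ee_pos: [451.2, -205.3, 65.1]
ee_rot: [[0.176, 0.984, 0.0], [0.984, -0.176, 0.0], [0.0, 0.0, -1.0]]
force: [-5.7, 0.7, 17.5]
grip_width: 0.005
```

The force now rises without travel and the tips are at z = 40.1, which is the hard bottom, flush. One small step more for firmness, then withdraw and check.

```bash
python3 -m crank '[[0,0,0,0,0,0.01,0],[0,0,0,0,0,0.01,0]]'; python3 -m crank '[[0,0,0,0,0,-0.3,0],[0,0,0,0,0,-1,0],[0,0,0,-1.5,0,-3,0],[0,0,0,-4,0,-4.5,0],[0,0,0,-6.5,0,-4.5,0],[0,0,0,-6.5,0,-4.5,0],[0,0,0,-6.5,0,-4.5,0],[0,0,0,-6.5,0,-4.5,0]]'
cat > fin.py <<'E'
from fit import *
f=grab_frame("side"); t=grab_frame("top"); fs=[(f,grad(f)),(t,grad(t))]
STOP=rect(44,56,-12,12,40)+rect(-56,-44,-12,12,40)+rect(-2,38,24,36,40)+rect(-2,38,-36,-24,40)
Q,_=fit(N,rect(-62.5,62.5,-50,50,10)+STOP,fs[1:]); C,_=fit(Q,rect(-42,42,-22,22,40),fs[1:])
d=C[:2]-Q[:2]; c,s=np.cos(Q[2]),np.sin(Q[2]); print("rel",d@[c,s],d@[-s,c],np.degrees(C[2]-Q[2]),Q)
hsv=cv2.cvtColor(t["img"],cv2.COLOR_RGB2HSV); m=((hsv[...,1]>70)&(hsv[...,0]<25)); m[:,:295]=0;m[:,361:]=0;m[:220]=0;m[280:]=0
ys,xs=np.nonzero(m); W=np.array([at_z(t,u,v,40)[:2] for u,v in zip(xs,ys)])-Q[:2]; X,Y=W@[c,s],W@[-s,c]; print(np.percentile(X,[.5,99.5]),np.percentile(Y,[.5,99.5]))
for l in("amber_bottle","vial","beaker"): print(l,[np.round(spot_point(x,l)[0]["centre"]) for x in(f,t) if spot_point(x,l)])
r=[]
for fr,o,w,h,k in((f,(190,165),70,135,4),(t,(215,205),130,65,4)):
    r.append(cv2.resize(fr["img"][o[1]:o[1]+h,o[0]:o[0]+w],None,fx=k,fy=k,interpolation=cv2.INTER_CUBIC))
r[1]=cv2.copyMakeBorder(r[1],0,r[0].shape[0]-r[1].shape[0],0,0,cv2.BORDER_CONSTANT)
cv2.imwrite("pics/fin.png",np.hstack(r)[:,:800,::-1])
E
python3 fin.py
```

```text
clock: 11.55
ee_pos: [451.3, -205.3, 65.0]
ee_rot: [[0.176, 0.984, 0.0], [0.984, -0.176, 0.0], [0.0, 0.0, -1.0]]
force: [-6.9, 0.4, 22.4]
grip_width: 0.003
clock: 12.22
ee_pos: [415.2, -402.3, 201.0]
ee_rot: [[0.18, 0.984, 0.001], [0.984, -0.18, -0.002], [-0.002, 0.002, -1.0]]
force: [-0.1, 0.6, -0.3]
grip_width: 0.004
rel -1.760926321424698 5.87561527014599 16.447792722347597 [ 449.788981   -205.68536871    1.38514789]
[-41.40992138  40.74457108] [-21.65236879  21.1499195 ]
amber_bottle [array([412., 291.,  -3.])]
vial [array([697., -80.,  -2.]), array([698., -84.,  -0.])]
beaker [array([ 736., -241.,   -3.]), array([ 729., -233.,    1.])]
```

View pics/fin.png

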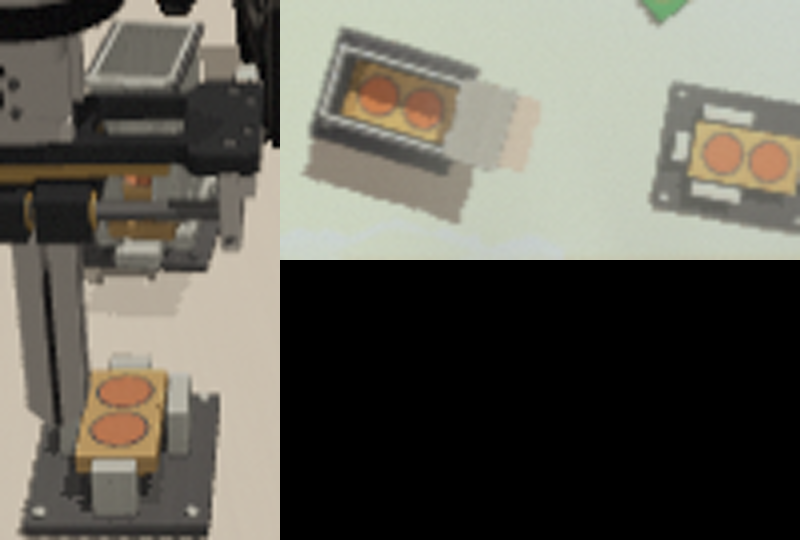

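The carrier lies in the nest, level with the end stop in the side crop (120,420). The colour mask is centred to about 0.4 mm; the separate edge fit jumped to wrong edges, so I ignore it. The arm hides the magazine front, so I clear the view and check the stack.

```bash
python3 -m crank '[[0,0,0,-1.5,0,-1,0],[0,0,0,-3,0,-2,0],[0,0,0,-4.5,0,-2,0],[0,0,0,-6,0,-2,0],[0,0,0,-7,2,-2,0],[0,0,0,-7,2,-2,0],[0,0,0,-7,-4,-2,0],[0,0,0,-7,-4,-2,0],[0,0,0,-7,-4,-2,0],[0,0,0,-7,-4,-2,0]]'
python3 - <<'E'
from fit import *
f=grab_frame("side"); o=np.array((195,180)); a=cv2.resize(f["img"][o[1]:o[1]+60,o[0]:o[0]+50],None,fx=8,fy=8,interpolation=cv2.INTER_CUBIC)[...,::-1].copy(); b=a.copy()
draw(b,f,M,rect(-42,42,-22,22,32)+rect(-42,42,-22,22,20)[3:],8,o,(0,255,0)); draw(b,f,M,[((-61,-15,20),(-61,15,20))],8,o,(255,0,0))
cv2.imwrite("pics/mag.png",np.hstack([a,b]))
E
```

```text
clock: 13.7
ee_pos: [272.9, -584.6, 257.3]
ee_rot: [[0.176, 0.984, -0.001], [0.984, -0.176, 0.002], [0.002, -0.002, -1.0]]
force: [-0.2, -0.8, 0.9]
grip_width: 0.0
```

View pics/mag.png

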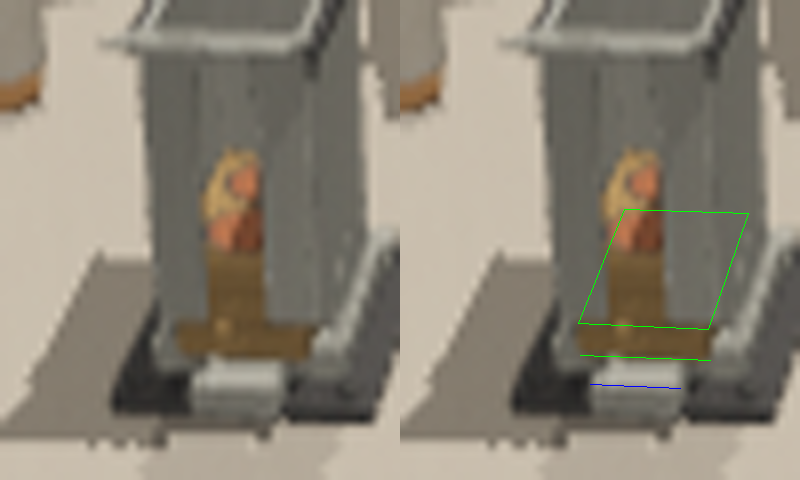

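The lowest of the three remaining carriers lies with its front face (245,340) exactly on the model at magazine x = -42 mm, level, with the others stacked squarely above it. I hand in.

```bash
python3 -c "
from cell import workorder; print(workorder.job_done())"
```

```text
the job is handed in; nothing more can be done
None
```

I drew the lowest carrier straight out of the magazine and laid it disc side up in the nest. I then pressed it down to the hard bottom with closed fingertips, and handed the job in at about 14 s.

**Last checks that passed:**
- **Height:** the fingertips stopped at z = 40.0 mm, which is flush with the stops. The measured push was about 22 N.
- **Position:** the colour mask puts the carrier within about 0.4 mm of the nest's middle.
- **Stack:** the three other carriers sit in the magazine sunk by one, with the lowest one's front face on the model line.
- **Bystanders:** the vial and the beaker read where they started, in both cameras. The bottle was seen only in the side camera, also in place.
- **Robot:** the arm is clear of everything.

**Checks that failed or disagreed:**
- The final edge-based fit of the carrier gave a nonsense result (16° and 6 mm off) because it locked onto the wrong edges. I set it aside in favour of the mask and the picture.
- Arm kinematics put the held carrier about 4 mm further along the nest than the top camera did. I trusted the camera.
- The edge fits from the side camera alone were unreliable.
- I viewed 11 pictures, one over the budget.

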